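Pin the key box shut by feel

TASK

Lock the bamboo key box on the entry shelf: take the lock pin out of its bamboo rest, put it through the slot in the steel cover plate on the lid, and with only light pressure slide its tip along the slot until you feel it drop into the hidden hole in the lock bar underneath. Push it gently fully home, upright with its collar flush on the plate, let go, and leave the other things on the shelf where they are.

Things in the scene. Friction and masses are not known exactly. Their poses are not given: they have to be found in the camera images.
- key_box: Bamboo box, lid shut, 136 x 206 mm (x by y), lid top 80 mm up, fixed on the shelf at the right. Origin: centre of its underside; z up, y along its long side and along the slot, x front to back. On the front half of the lid is a bare steel cover plate, 56 x 130 mm, 4 mm thick, its top 84 mm above the origin. More than 25 N on box, plate or bar does damage.
- slot (a point): Centre of the slot in the cover plate, level with the plate's top (key_box axes: y along the slot, z up). The slot is 14 mm wide (x) and 64 mm long (y). A soft black split dust seal in it hides what is below and offers no resistance.
- bar_top (a point): Point 22 mm straight below the slot's centre, on the flat top of a steel lock bar, 12 mm thick, that lies firm under the whole slot (key_box axes). The bar has one through hole, 14 mm across the slot and 12.5 mm along it, on the slot's centre line, within 20 mm either way of this point; it is out of sight and its place differs each time. Below the bar is free space.
- pin_grip (a point): Lock pin, about 70 g, 84 mm tall, upright in its rest. Point: centre of its square dark wooden grip, 20 x 20 mm, 36 mm high (sides along x and y; z up the pin). A steel collar, 26 mm diameter, 6 mm thick, has its underside 24 mm below this point; below it a 10 mm round shank. Tip on the bar: collar 20 mm above the plate. Fully home: collar on the plate, this point 24 mm above slot.
- pin_tip (a point): Centre of the lower end of the pin's shank (10 mm diameter, 42 mm long, 2 mm chamfer at the tip), 66 mm below pin_grip; z up the pin.
- pin_rest: Bamboo block 60 x 60 mm, 46 mm high, fixed on the shelf, with a vertical 14 mm through hole at its middle in which the pin hangs by its collar. Origin: centre of its underside; z up.
- bowl: Teal silicone bowl, 124 mm wide, 50 mm high; origin under its centre. To be left alone.
- key_dish: Cream ceramic key dish, 100 mm wide, 26 mm high; origin under its centre. To be left alone.
- jar: Small glass jar with steel cap, 56 mm wide, 75 mm high; origin under its centre. To be left alone.
- flashlight: Grey plastic flashlight lying down, 150 mm long (its x), 36 mm thick; origin under its centre. To be left alone.
Things that resemble listed ones, but are neither listed nor needed, are in the scene too. Of the things that look like the part that bears pin_grip, the smallest one is meant.

How it is judged:
By the outcome, as a careful person would: the job done as asked, in the order asked, and still so for the second after the job is handed in, with the robot touching nothing.
It also fails if it takes over 64 s, if anything falls off the work surface, if the arm or the gripper's body presses on something with over 40 N, if the wrist force passes 120 N, or if a joint passes its speed limit or range.

ROBOT

A 6-joint arm with a two-finger parallel gripper is mounted at the origin on the work surface. World frame = base frame: x ahead of the robot, y to its left, z up, the work surface at z = 0. Lengths are in m, angles in rad, forces in N, time in s.
With the tool pointing down it reaches from about 0.3 to 0.875 m from the base axis. Payload 4.2 kg.
Tool frame: the origin (TCP) lies midway between the tips of the shut fingers; the grasp point (between the pads) lies 19 mm behind it; z points along the fingers, y is the line along which they close (so a half turn about z gives the same grasp; the last joint's range is limited). The gripper opens to 85 mm and grips with 20 to 120 N. Pads are 22 mm wide; open, the fingers measure 114 mm over their backs; the gripper's body (76 mm by 85 mm) begins 54 mm behind the grasp point. The pads swing forward as they close: fully open they stand 13 mm farther back than shut.
Start: joints at [1.125, 0.32, 1.565, -0, 1.257, -0.02], TCP at [0.238, 0.524, 0.231] pointing down, gripper open.
Joint ranges: [-3.11, 3.11], [-0.84, 2.01], [0.21, 2.61], [-1.34, 4.49], [0.05, 2.63], [-2.56, 2.56]. Speed limits (rad/s): [2.57, 2.57, 3.14, 3.14, 3.14, 3.14].

INTERFACE

Orientations are given as [roll, pitch, yaw] about the fixed x, y, z axes, in that order (R = Rz(yaw) Ry(pitch) Rx(roll)).
In Python, from workcell import bot gives the robot as it stands.
- The arm moves only by the tool apply_moves, never from a script. Its argument "rows" is a list of rows, each an object with "linear": the shift along the tool's x, y, z in mm, a list of three; "dr": the turn, a rotation vector about the tool's x, y, z in degrees, a list of three. A call has 1 to 12 rows; each row is the pose to reach, as a shift and turn from the pose commanded when the call began, along the tool's axes at that moment; what a row does not reach only later rows make up. A row lasts 1/12 s, in which the tool goes at most 41.7 mm and 7.16 degrees, less where a joint would pass 70% of its speed; a pose out of reach is approached as far as the arm can. A call with a gripper value outside its range is refused whole. "gripper" is the finger opening in mm, from 0 to 85.4, set as the call begins (left out, the last holds). The fingers move at their own pace and stop on an object; "grip_force" is the grip in N (left out, the last holds). Time passes only in rows, so rows that repeat a pose let the fingers close. It gives the time, the measured TCP pose, the force, the opening and the grip force at its end, in the units of the state.
- bot.observe(): the state, without advancing time (a new reading comes with each control period).
- bot.snapshot(name): name is "scene" or "side" or "wrist"; returns (picture, depth): 480x640x3 uint8, blue, green, red; 480x640 float32, m along the optical axis (not along the pixel's ray), 0 where there is no reading.
- bot.calibration(name): a dict with "fx", "fy", "cx", "cy" (pixels), "rvec" (rotation vector, rad) and "tvec" (3), from world to camera coordinates, as OpenCV has them; the wrist camera has in their place "hand_eye" (4x4, takes a point from camera to tool coordinates, whose origin is the TCP and whose axes are the flange's). Camera axes: x right, y down, z forward; pixel columns grow to the right and rows downward; lengths in m; the calibration is good to about 2 mm. A picture is of the moment at which its call begins: read the wrist's pose just before it. calibration takes no time and is no camera call.
- bot.hand_in(): hands the job in; it is judged then, once.
The state is a dict: "clock": time; "qpos": joint angles; "joint_vel": joint speeds; "tau": joint torques, N m; "tcp_pos": TCP position; "orientation": TCP orientation; "force": force on the tool from outside, world axes, zero at the start; "wrist_torque": the same for the moment, N m; "finger_gap": finger opening in m; "gripper_force": force on a finger pad.
Only numpy, scipy, OpenCV 4.12 (cv2) and the standard library are available. Lean on these libraries where they do the work, as an engineer would, in place of code of your own. Each camera call takes 0.05 s, during which the arm holds its last target. There are 200 camera calls.

## Working session

There is one attempt and no reset: what is moved stays moved. The work goes in short steps, Python scripts to look and compute and a tool call to move; the robot and the scene stay as the last step left them, time stands still between calls to the robot, and variables do not carry over. Pictures are saved under pics/ and viewed, at most 10 in all, crops included, and the job is handed in when it is done.

Besides the shell and the picture viewer there is one more tool, called as name(argument=value, ...) on one line, values as JSON. apply_moves: Moves the arm, as the interface text tells. Its arguments: {"type":"object","properties":{"rows":{"type":"array"},"gripper":{"type":"number"},"grip_force":{"type":"number"}},"required":["rows"]}

```bash
mkdir -p pics; python3 - <<'E'
from workcell import bot
import cv2,numpy as np
s=bot.observe();print(s)
for n in("scene","side"):
    p,d=bot.snapshot(n);cv2.imwrite(f"pics/{n}0.png",p);np.save(f"{n}0.npy",d);print(n,bot.calibration(n))
print(bot.calibration("wrist"))
E
```

```text
{'clock': 0.0, 'qpos': array([ 1.12500292e+00,  3.20325302e-01,  1.56571173e+00, -3.58763107e-05,
        1.25742228e+00, -2.00096872e-02]), 'joint_vel': array([-0.00159157,  0.00102761, -0.00040877, -0.00141619, -0.0018484 ,
        0.00045169]), 'tau': array([ 9.52345399e-04, -4.15501750e+01, -2.34169865e+01, -1.60140178e-06,
        7.90433638e-03,  2.19340825e-05]), 'tcp_pos': array([0.23729434, 0.52320523, 0.2304504 ]), 'orientation': array([-3.13972568e+00, -3.24731525e-06,  2.71582002e+00]), 'force': array([-0.43442728, -0.39102715,  0.22651793]), 'wrist_torque': array([-0.01260658,  0.00789606,  0.0279223 ]), 'gripper_force': 0.0, 'finger_gap': 0.08518550629256944}
scene {'fx': 578.0209528387733, 'fy': 578.0209528387733, 'cx': 322.1702119571819, 'cy': 238.65633185990268, 'rvec': array([ 1.38899459,  1.99508975, -0.95667457]), 'tvec': array([ 0.08238667, -0.21233989,  1.61031445])}
side {'fx': 473.46595470300656, 'fy': 473.46595470300656, 'cx': 327.91932345577635, 'cy': 251.39620780629843, 'rvec': array([ 2.05425127, -0.84084355,  0.44727586]), 'tvec': array([-0.26529971,  0.31623138,  0.85368048])}
{'fx': 368.00841039371926, 'fy': 368.00841039371926, 'cx': 323.129656690697, 'cy': 241.70012785847953, 'hand_eye': array([[ 2.67567409e-04, -9.51829684e-01, -3.06627103e-01,
         7.84890544e-02],
       [ 9.99999725e-01,  4.66710343e-04, -5.76144186e-04,
         2.88539117e-04],
       [ 6.91497179e-04, -3.06626865e-01,  9.51829548e-01,
        -1.42356352e-01],
       [ 0.00000000e+00,  0.00000000e+00,  0.00000000e+00,
         1.00000000e+00]])}
```

View pics/scene0.png

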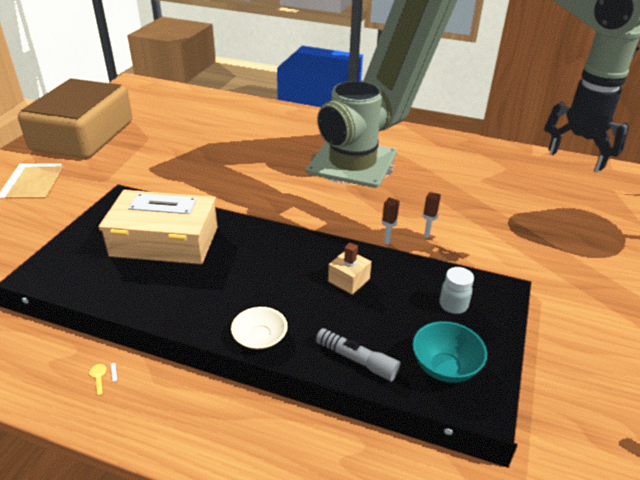

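View pics/side0.png

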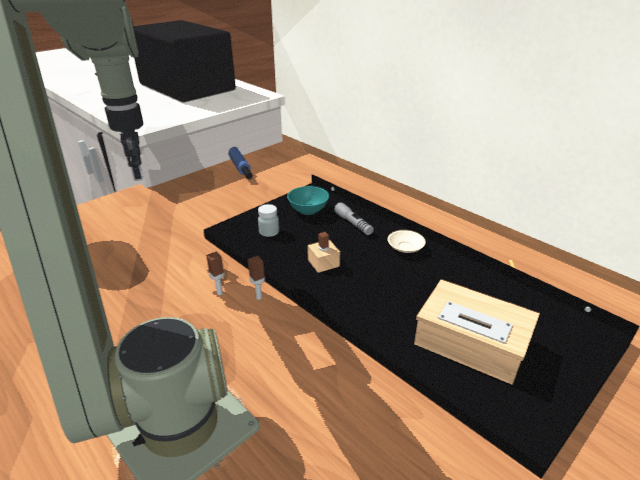

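The bamboo rest and small pin are at scene (350,255) and side (323,240). The plate's slot is at scene (163,204) and side (475,320). The two larger dark grips near the base are lookalikes, and the jar, dish, flashlight and bowl are clear of the path.

```bash
cat > h.py <<'E'
import cv2,numpy as np
from workcell import bot
from scipy.spatial.transform import Rotation as R
def cam(n,s=None):
    c=bot.calibration(n);K=np.array([[c['fx'],0,c['cx']],[0,c['fy'],c['cy']],[0,0,1]])
    if n!="wrist":
        r=cv2.Rodrigues(c['rvec'])[0];T=np.eye(4);T[:3,:3]=r.T;T[:3,3]=-r.T@c['tvec']
    else:
        T=np.eye(4);T[:3,:3]=R.from_euler('xyz',s['orientation']).as_matrix();T[:3,3]=s['tcp_pos'];T=T@c['hand_eye']
    return K,T
def ray(K,T,uv):
    d=T[:3,:3]@np.linalg.inv(K)@np.array([uv[0],uv[1],1.]);return T[:3,3],d
def onplane(K,T,uv,z):
    o,d=ray(K,T,uv);return o+d*(z-o[2])/d[2]
def at(K,T,uv,dep):
    o,d=ray(K,T,uv);return o+d*dep
def tri(rs):
    A=0;b=0
    for o,d in rs:
        d=d/np.linalg.norm(d);P=np.eye(3)-np.outer(d,d);A=A+P;b=b+P@o
    return np.linalg.solve(A,b)
E
python3 - <<'E'
from h import *
np.set_printoptions(precision=4,suppress=True)
S=cam("scene");D=cam("side");ds=np.load("scene0.npy");dd=np.load("side0.npy")
for nm,a,b in (("pin",(351,248),(323,238)),("slot",(163,204),(475,320))):
    print(nm,tri([ray(*S,a),ray(*D,b)]),at(*S,a,ds[a[1],a[0]]),at(*D,b,dd[b[1],b[0]]))
for nm,a in dict(shelf=(280,270),shelf2=(70,260),jartop=(459,275),bowl=(449,345),dish=(259,325),fl=(355,352),g1=(391,205),g2=(432,200),lid=(160,220)).items():
    print(nm,at(*S,a,ds[a[1],a[0]]))
p=cv2.imread("pics/side0.png");cv2.imwrite("pics/c0.png",np.hstack([cv2.resize(p[215:285,285:365],(400,350),interpolation=cv2.INTER_CUBIC),cv2.resize(p[280:360,420:520],(400,350))]))
E
```

```text
pin [0.4986 0.1465 0.1096] [0.513  0.1519 0.1227] [0.494  0.1397 0.1142]
slot [ 0.5048 -0.2718  0.1133] [ 0.4988 -0.2744  0.1088] [ 0.511  -0.271   0.1085]
shelf [0.5267 0.0074 0.0325]
shelf2 [ 0.6544 -0.4131  0.0316]
jartop [0.4981 0.3597 0.1075]
bowl [0.6197 0.3716 0.0462]
dish [0.6887 0.0344 0.0383]
fl [0.7063 0.2232 0.0602]
g1 [0.331  0.1855 0.115 ]
g2 [0.2771 0.2644 0.1138]
lid [ 0.5561 -0.2452  0.1129]
```

apply_moves(rows=[{"linear":[-33,-20,-2],"dr":[0,0,-2]},{"linear":[-66,-40,-4],"dr":[0,0,-4]},{"linear":[-100,-60,-6],"dr":[0,0,-6]},{"linear":[-133,-80,-8],"dr":[0,0,-8]},{"linear":[-166,-100,-10],"dr":[0,0,-10]},{"linear":[-200,-120,-12],"dr":[0,0,-12]},{"linear":[-233,-140,-14],"dr":[0,0,-14]},{"linear":[-266,-160,-16],"dr":[0,0,-16]},{"linear":[-300,-180,-18],"dr":[0,0,-18]},{"linear":[-333,-200,-20],"dr":[0,0,-20]},{"linear":[-366,-218,-20],"dr":[0,0,-22]},{"linear":[-395,-235,-20],"dr":[0,0,-24.4]}])

```text
clock: 1.1
tcp_pos: [0.5011, 0.1444, 0.2512]
orientation: [-3.141, 0.0, -3.141]
force: [0.9, -0.3, 0.2]
finger_gap: 0.0851
gripper_force: 0.0
```

apply_moves(rows=[{"linear":[0,0,0],"dr":[0,0,0]},{"linear":[0,0,0],"dr":[0,0,0]},{"linear":[0,0,0],"dr":[0,0,0]}])

```text
clock: 1.35
tcp_pos: [0.4996, 0.1467, 0.2509]
orientation: [3.141, -0.001, 3.141]
force: [0.1, 0.1, 0.8]
finger_gap: 0.0853
gripper_force: 0.0
```

```bash
python3 - <<'E'
from h import *
s=bot.observe();print(s['tcp_pos'],s['orientation'],s['qpos'],s['force'])
p,d=bot.snapshot("wrist");cv2.imwrite("pics/w1.png",p);np.save("w1.npy",d)
import pickle;pickle.dump(s,open("w1.pkl","wb"))
E
```

```text
[0.49964615 0.14671649 0.25088796] [ 3.14124264e+00 -1.35292106e-03  3.14088255e+00] [ 2.63104539e-01  2.22279051e-01  1.65119487e+00  7.23313645e-04
  1.26933365e+00 -1.30719664e+00] [0.08607507 0.06812203 0.83016167]
```

View pics/w1.png

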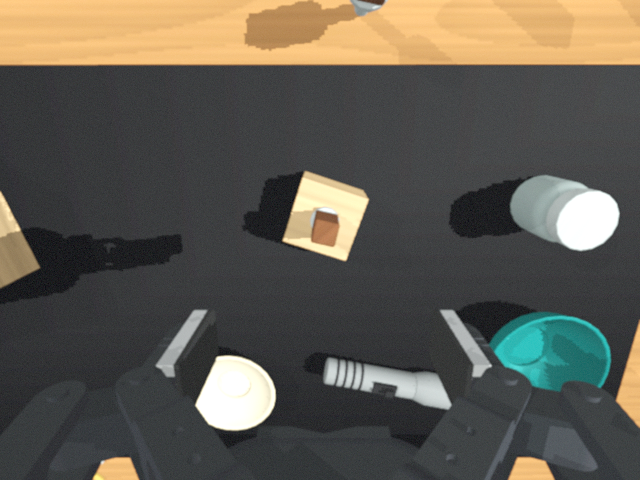

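The pin's brown grip top is at (326,229), on the rest, which is turned about 15°. I'll measure centre and yaw.

```bash
python3 - <<'E'
from h import *
import pickle
np.set_printoptions(precision=4,suppress=True)
s=pickle.load(open("w1.pkl","rb"));p=cv2.imread("pics/w1.png");d=np.load("w1.npy");W=cam("wrist",s)
for z in (0.076,):
  c=[onplane(*W,u,z)[:2] for u in ((305,171),(369,195),(347,262),(283,243))];print("rest",np.array(c),np.mean(c,0),[np.linalg.norm(c[i]-c[i-1]) for i in range(4)],[np.degrees(np.arctan2(*(c[i]-c[i-1])[::-1])) for i in range(4)])
print("depths",at(*W,(326,222),d[222,326]),at(*W,(300,220),d[220,300]),at(*W,(100,150),d[150,100]))
h=cv2.cvtColor(p,cv2.COLOR_BGR2HSV);roi=np.s_[195:260,295:360]
for u in [(326,225),(326,242),(315,222),(300,220)]:print(u,h[u[1],u[0]],p[u[1],u[0]])
cv2.imwrite("pics/c1.png",cv2.resize(p[195:265,285:365],(800,600),interpolation=cv2.INTER_CUBIC))
E
```

```text
rest [[0.4598 0.1314]
 [0.4805 0.1868]
 [0.5428 0.1688]
 [0.5243 0.1104]] [0.5018 0.1494] [np.float64(0.06786897829861671), np.float64(0.05910629662806035), np.float64(0.0648430512123792), np.float64(0.06121825062466755)] [np.float64(162.025979252229), np.float64(69.51786042133855), np.float64(-16.059127528219506), np.float64(-107.52889906018777)]
depths [0.4937 0.1491 0.1182] [0.5031 0.1262 0.075 ] [ 0.4453 -0.0673  0.0301]
(326, 225) [ 13 132 181] [ 87 127 181]
(326, 242) [ 12 135 187] [ 88 129 187]
(315, 222) [ 11 141 147] [ 66  97 147]
(300, 220) [ 19  87 212] [140 186 212]
```

View pics/c1.png

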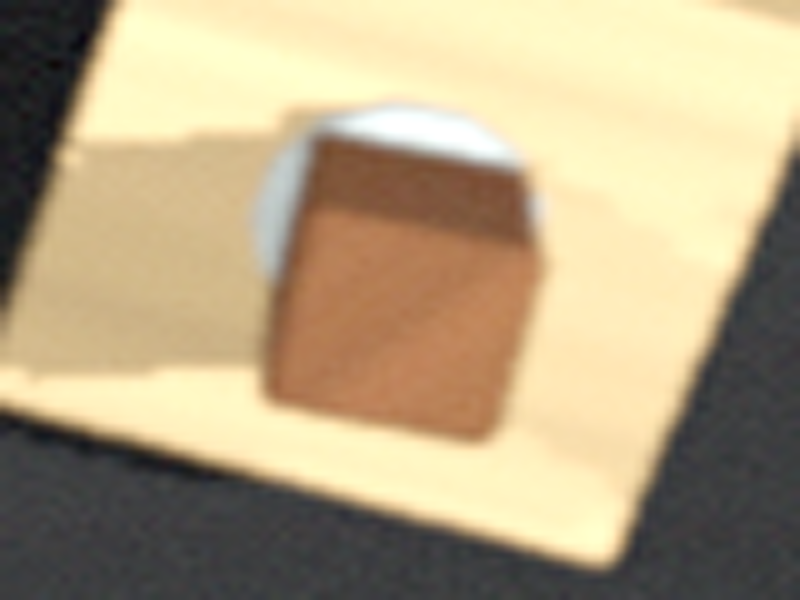

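In the crop the lighter top face has corners (305,205), (540,255), (490,440) and (270,400). That puts the full-image centre near (325,233), turned about 12°.

```bash
python3 - <<'E'
from h import *
import pickle
np.set_printoptions(precision=4,suppress=True)
s=pickle.load(open("w1.pkl","rb"));W=cam("wrist",s)
c=[onplane(*W,(285+x/10,195+y*.11667),.118)[:2] for x,y in ((305,205),(540,255),(490,440),(270,400))]
print(np.mean(c,0),[np.linalg.norm(c[i]-c[i-1]) for i in range(4)],[np.degrees(np.arctan2(*(c[i]-c[i-1])[::-1])) for i in range(4)])
c=[onplane(*W,(285+x/10,195+y*.11667),.082)[:2] for x,y in ((400,100),(250,220))];print(c)
E
```

```text
[0.5026 0.1484] [np.float64(0.018626168440121355), np.float64(0.018751473410053704), np.float64(0.01800634208201705), np.float64(0.017745557118399993)] [np.float64(171.12255690296442), np.float64(75.61491422880987), np.float64(-11.923843201101752), np.float64(-102.60754832862217)]
[array([0.4895, 0.1485]), array([0.5019, 0.1354])]
```

apply_moves(rows=[{"linear":[-1,0,15],"dr":[0,0,3]},{"linear":[-2,1,35],"dr":[0,0,6]},{"linear":[-3,2,55],"dr":[0,0,9]},{"linear":[-3,2,75],"dr":[0,0,12]},{"linear":[-3,2,95],"dr":[0,0,12]},{"linear":[-3,2,110],"dr":[0,0,12]},{"linear":[-3,2,125],"dr":[0,0,12]},{"linear":[-3,2,140],"dr":[0,0,12]},{"linear":[-3,2,150],"dr":[0,0,12]},{"linear":[-3,2,160],"dr":[0,0,12]},{"linear":[-3,2,165],"dr":[0,0,12]},{"linear":[-3,2,165],"dr":[0,0,12]}])

```text
clock: 2.4
tcp_pos: [0.5024, 0.1488, 0.0854]
orientation: [-3.141, -0.002, 2.933]
force: [-0.7, -0.3, 0.2]
finger_gap: 0.0852
gripper_force: 0.0
```

apply_moves(rows=[{"linear":[0,0,0],"dr":[0,0,0]},{"linear":[0,0,0],"dr":[0,0,0]},{"linear":[0,0,0],"dr":[0,0,0]},{"linear":[0,0,0],"dr":[0,0,0]},{"linear":[0,0,0],"dr":[0,0,0]},{"linear":[0,0,0],"dr":[0,0,0]},{"linear":[0,0,0],"dr":[0,0,0]},{"linear":[0,0,0],"dr":[0,0,0]},{"linear":[0,0,0],"dr":[0,0,0]},{"linear":[0,0,0],"dr":[0,0,0]}], gripper=10, grip_force=40)

```text
clock: 3.23
tcp_pos: [0.5035, 0.1485, 0.0868]
orientation: [3.141, 0.001, 2.932]
force: [-0.9, -0.2, 5.1]
finger_gap: 0.0195
gripper_force: 40.4
```

apply_moves(rows=[{"linear":[0,0,-6],"dr":[0,0,0]},{"linear":[0,0,-16],"dr":[0,0,0]},{"linear":[0,0,-30],"dr":[0,0,0]},{"linear":[0,0,-45],"dr":[0,0,0]},{"linear":[0,0,-60],"dr":[0,0,0]},{"linear":[0,0,-75],"dr":[0,0,0]},{"linear":[0,0,-90],"dr":[0,0,0]},{"linear":[0,0,-105],"dr":[0,0,0]},{"linear":[0,0,-120],"dr":[0,0,0]},{"linear":[0,0,-130],"dr":[0,0,0]},{"linear":[0,0,-130],"dr":[0,0,0]},{"linear":[0,0,-130],"dr":[0,0,0]}])

```text
clock: 4.23
tcp_pos: [0.5031, 0.1485, 0.2166]
orientation: [3.141, 0.001, 2.932]
force: [0.6, 0.4, -0.9]
finger_gap: 0.0192
gripper_force: 39.8
```

```bash
python3 - <<'E'
from h import *
import pickle
np.set_printoptions(precision=4,suppress=True)
s=bot.observe();print(s['tcp_pos'],s['orientation'],s['force'],s['finger_gap'])
p,d=bot.snapshot("wrist");np.save("w2.npy",d);pickle.dump(s,open("w2.pkl","wb"))
cv2.imwrite("pics/w2.png",p)
# box in the first side/scene views
D=cam("side");S=cam("scene")
a=cv2.imread("pics/side0.png")[270:370,410:545];b=cv2.imread("pics/scene0.png")[185:225,120:205]
big=np.vstack([cv2.resize(a,(405,300)),np.zeros((0,405,3),np.uint8)])
g=cv2.resize(b,(390,184))
out=np.zeros((600,800,3),np.uint8);out[:300,:405]=big;out[:184,406:796]=g;out[300:600,:400]=cv2.resize(p,(400,300));cv2.imwrite("pics/m2.png",out)
E
```

```text
[0.5031 0.1485 0.2166] [3.1412 0.0006 2.9323] [ 0.5635  0.4371 -0.8988] 0.019200029918584577
```

View pics/m2.png

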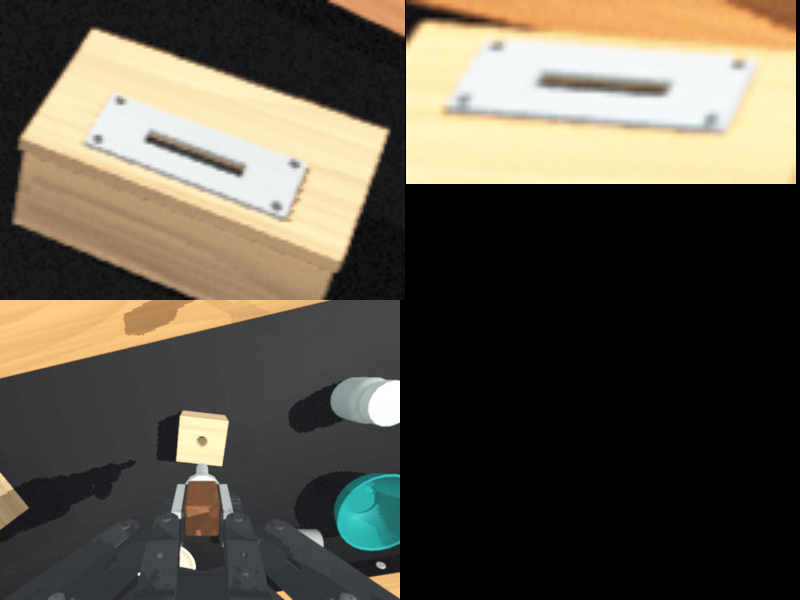

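The pin is held and the rest is empty. In the side crop the plate screws are at (120,100), (294,163), (276,206) and (97,139), with the slot from (147,137) to (244,169). In the scene crop the screws are at (497,46), (739,65), (711,119) and (464,99).

```bash
python3 - <<'E'
from h import *
np.set_printoptions(precision=4,suppress=True)
D=cam("side");S=cam("scene")
for nm,C,f,pts,sl in(("side",D,lambda x,y:(410+x/3,270+y/3),((120,100),(294,163),(276,206),(97,139)),((147,137),(244,169))),
 ("scene",S,lambda x,y:(120+(x-406)/4.588,185+y/4.6),((497,46),(739,65),(711,119),(464,99)),((540,80),(669,88)))):
  c=np.array([onplane(*C,f(*q),.114)[:2] for q in pts]);print(nm,c.mean(0),[np.linalg.norm(c[i]-c[i-1]) for i in range(4)],[np.degrees(np.arctan2(*(c[i]-c[i-1])[::-1])) for i in range(4)])
  e=np.array([onplane(*C,f(*q),.114)[:2] for q in sl]);print(e.mean(0),np.linalg.norm(e[1]-e[0]),np.degrees(np.arctan2(*(e[0]-e[1])[::-1])))
E
```

```text
side [ 0.5042 -0.2735] [np.float64(0.04509493369765259), np.float64(0.1161131273108123), np.float64(0.044730950276480795), np.float64(0.11602743057376108)] [np.float64(14.202667791283526), np.float64(-75.88808003101188), np.float64(-165.907093655842), np.float64(104.29163306172525)]
[ 0.5027 -0.2747] 0.06277605015906547 107.36798983648106
scene [ 0.5014 -0.2724] [np.float64(0.04426942527761067), np.float64(0.1170033654712431), np.float64(0.04445850268793558), np.float64(0.11624583365729921)] [np.float64(-165.76500276132336), np.float64(103.73358128551973), np.float64(13.256387234703283), np.float64(-76.35968763910387)]
[ 0.5026 -0.2706] 0.060901729114804744 -74.60638965411
```

apply_moves(rows=[{"linear":[-7,-32,0],"dr":[0,0,-2]},{"linear":[-15,-68,0],"dr":[0,0,-4]},{"linear":[-22,-104,0],"dr":[0,0,-7]},{"linear":[-30,-140,0],"dr":[0,0,-10]},{"linear":[-37,-176,0],"dr":[0,0,-13]},{"linear":[-45,-212,0],"dr":[0,0,-16]},{"linear":[-53,-248,0],"dr":[0,0,-19]},{"linear":[-60,-284,0],"dr":[0,0,-21]},{"linear":[-68,-320,0],"dr":[0,0,-23]},{"linear":[-75,-355,0],"dr":[0,0,-25]},{"linear":[-82,-388,0],"dr":[0,0,-26]},{"linear":[-88,-412,0],"dr":[0,0,-26]}])

```text
clock: 5.28
tcp_pos: [0.5026, -0.2754, 0.2147]
orientation: [3.14, -0.002, -2.898]
force: [-0.1, 0.6, -0.7]
finger_gap: 0.0198
gripper_force: 39.8
```

apply_moves(rows=[{"linear":[0,0,3],"dr":[0,0,0]},{"linear":[0,0,8],"dr":[0,0,0]},{"linear":[0,0,14],"dr":[0,0,0]},{"linear":[0,0,20],"dr":[0,0,0]},{"linear":[0,0,20],"dr":[0,0,0]},{"linear":[0,0,20],"dr":[0,0,0]},{"linear":[0,0,20],"dr":[0,0,0]}])

```text
clock: 5.87
tcp_pos: [0.5038, -0.2721, 0.1964]
orientation: [-3.142, 0.0, -2.896]
force: [0.4, 0.8, -0.8]
finger_gap: 0.0193
gripper_force: 39.8
```

```bash
python3 - <<'E'
from h import *
import pickle
np.set_printoptions(precision=4,suppress=True)
s=bot.observe();print(s['tcp_pos'],s['orientation'],s['qpos'],s['force'],s['finger_gap'])
p,d=bot.snapshot("wrist");np.save("w3.npy",d);pickle.dump(s,open("w3.pkl","wb"))
cv2.imwrite("pics/w3.png",p)
for n in("scene","side"):
    q,_=bot.snapshot(n);cv2.imwrite(f"pics/{n}3.png",q)
E
```

```text
[ 0.5038 -0.2721  0.1964] [-3.1416  0.0002 -2.896 ] [-0.5153  0.3397  1.6257  0.0001  1.176  -2.3317] [ 0.4011  0.7649 -0.7558] 0.019277279026368818
```

View pics/w3.png

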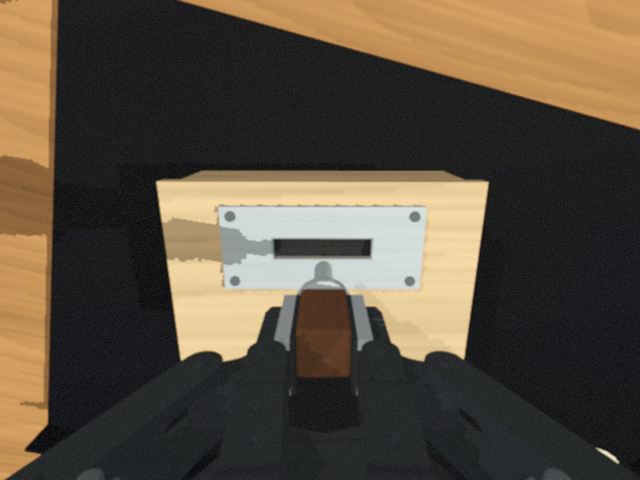

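The plate is square to the gripper. The slot spans (273–371, 239–257), the screws are at (230,216), (415,216), (410,281) and (235,281), and the pin's shank tip is around (323,265).

```bash
python3 - <<'E'
from h import *
import pickle
np.set_printoptions(precision=4,suppress=True)
s=pickle.load(open("w3.pkl","rb"));K,T=W=cam("wrist",s)
c=np.array([onplane(*W,q,.114) for q in((230,216),(415,216),(410,281),(235,281))]);print(c.mean(0),[np.linalg.norm(c[i]-c[i-1]) for i in range(4)],[np.degrees(np.arctan2(*(c[i]-c[i-1])[1::-1])) for i in range(4)])
e=np.array([onplane(*W,q,.114) for q in((273,248),(371,248))]);print(e.mean(0),np.linalg.norm(e[1]-e[0]),np.degrees(np.arctan2(*(e[1]-e[0])[1::-1])))
Rt=R.from_euler('xyz',s['orientation']).as_matrix()
for z in(.053,):
  tip=s['tcp_pos']+Rt@[0,0,z]
  for off in ([0,0,0],[.005,0,0],[0,.005,0],[0,-.005,0]):
    c=np.linalg.inv(T)@np.append(tip+Rt@np.array(off),1);u=K@c[:3]/c[2];print(off,u[:2])
m=c=None
print("slot-tcp in tool",Rt.T@(e.mean(0)-s['tcp_pos'])*1000)
p=cv2.imread("pics/w3.png");cv2.imwrite("pics/c3.png",cv2.resize(p[230:310,270:377],(800,600),interpolation=cv2.INTER_CUBIC))
E
```

```text
[ 0.5032 -0.2726  0.114 ] [np.float64(0.04437680237093998), np.float64(0.11608389270132015), np.float64(0.04437289360098425), np.float64(0.11627712523069497)] [np.float64(-166.0689239962002), np.float64(104.08821583801057), np.float64(14.180570689314102), np.float64(-75.90991194297462)]
[ 0.5023 -0.2732  0.114 ] 0.0632245304604631 104.0891107830726
[0, 0, 0] [323.0241 267.5525]
[0.005, 0, 0] [323.0256 259.3392]
[0, 0.005, 0] [331.7874 267.5552]
[0, -0.005, 0] [314.2607 267.5499]
slot-tcp in tool [ 1.7627 -0.6738 82.4035]
```

View pics/c3.png

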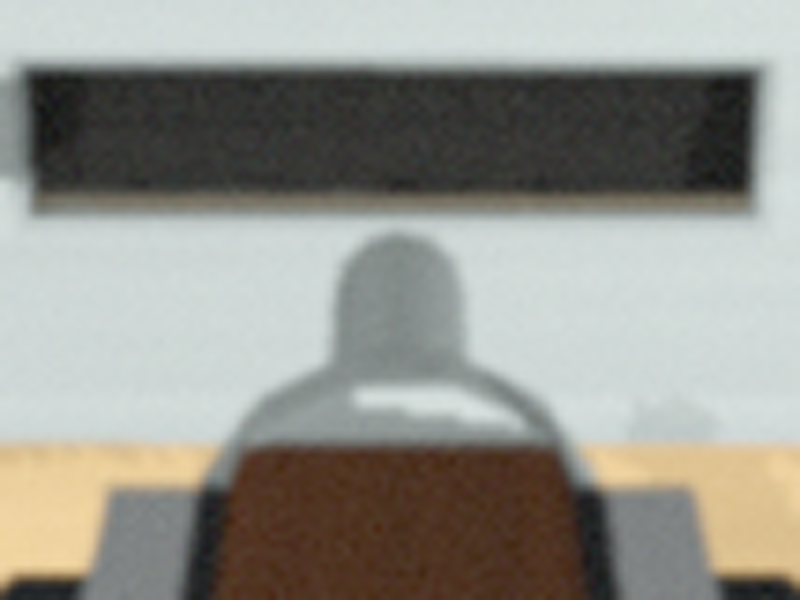

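apply_moves(rows=[{"linear":[0.3,-5,2],"dr":[0,0,0]},{"linear":[0.6,-11,5],"dr":[0,0,0]},{"linear":[1,-17,9],"dr":[0,0,0]},{"linear":[1,-21,13],"dr":[0,0,0]},{"linear":[1,-21.5,17],"dr":[0,0,0]},{"linear":[1,-21.5,21],"dr":[0,0,0]},{"linear":[1,-21.5,26],"dr":[0,0,0]},{"linear":[1,-21.5,31],"dr":[0,0,0]},{"linear":[1,-21.5,36],"dr":[0,0,0]},{"linear":[1,-21.5,40],"dr":[0,0,0]},{"linear":[1,-21.5,43],"dr":[0,0,0]},{"linear":[1,-21.5,44],"dr":[0,0,0]}])

```text
clock: 7.02
tcp_pos: [0.5076, -0.2936, 0.1516]
orientation: [3.141, -0.001, -2.897]
force: [-0.8, 0.1, -0.5]
finger_gap: 0.0195
gripper_force: 39.8
```

apply_moves(rows=[{"linear":[0,0,1],"dr":[0,0,0]},{"linear":[0,0,2],"dr":[0,0,0]},{"linear":[0,0,3],"dr":[0,0,0]},{"linear":[0,0,4],"dr":[0,0,0]},{"linear":[0,0,4],"dr":[0,0,0]},{"linear":[0,0,4],"dr":[0,0,0]}])

```text
clock: 7.52
tcp_pos: [0.5079, -0.2939, 0.1483]
orientation: [-3.142, 0.0, -2.897]
force: [-0.2, -0.8, -1.8]
finger_gap: 0.0193
gripper_force: 39.8
```

apply_moves(rows=[{"linear":[0,0,0.5],"dr":[0,0,0]},{"linear":[0,0,1],"dr":[0,0,0]},{"linear":[0,0,1.5],"dr":[0,0,0]},{"linear":[0,0,2],"dr":[0,0,0]},{"linear":[0,0,2],"dr":[0,0,0]},{"linear":[0,0,2],"dr":[0,0,0]}])

```text
clock: 8.02
tcp_pos: [0.5078, -0.2939, 0.1462]
orientation: [3.141, 0.0, -2.897]
force: [-0.6, 0.6, -0.4]
finger_gap: 0.0192
gripper_force: 39.8
```

apply_moves(rows=[{"linear":[0,0,0.5],"dr":[0,0,0]},{"linear":[0,0,1],"dr":[0,0,0]},{"linear":[0,0,1.5],"dr":[0,0,0]},{"linear":[0,0,1.5],"dr":[0,0,0]},{"linear":[0,0,1.5],"dr":[0,0,0]}])

```text
clock: 8.43
tcp_pos: [0.5079, -0.2939, 0.1448]
orientation: [3.142, 0.0, -2.897]
force: [-0.9, -0.6, 0.1]
finger_gap: 0.0195
gripper_force: 40.0
```

apply_moves(rows=[{"linear":[0,0,0.5],"dr":[0,0,0]},{"linear":[0,0,1],"dr":[0,0,0]},{"linear":[0,0,1],"dr":[0,0,0]},{"linear":[0,0,1],"dr":[0,0,0]}])

```text
clock: 8.77
tcp_pos: [0.508, -0.2939, 0.1446]
orientation: [-3.141, 0.001, -2.897]
force: [-0.9, 1.2, 4.8]
finger_gap: 0.0194
gripper_force: 40.8
```

apply_moves(rows=[{"linear":[0,0.7,0.2],"dr":[0,0,0]},{"linear":[0,1.4,0.2],"dr":[0,0,0]},{"linear":[0,2.2,0.2],"dr":[0,0,0]},{"linear":[0,3,0.2],"dr":[0,0,0]},{"linear":[0,3,0.2],"dr":[0,0,0]}])

```text
clock: 9.18
tcp_pos: [0.508, -0.2921, 0.1446]
orientation: [-3.138, 0.002, -2.897]
force: [-0.2, -2.7, 6.2]
finger_gap: 0.0196
gripper_force: 40.8
```

apply_moves(rows=[{"linear":[0,0.7,0],"dr":[0,0,0]},{"linear":[0,1.4,0],"dr":[0,0,0]},{"linear":[0,2.2,0],"dr":[0,0,0]},{"linear":[0,3,0],"dr":[0,0,0]},{"linear":[0,3,0],"dr":[0,0,0]}])

```text
clock: 9.6
tcp_pos: [0.5076, -0.2892, 0.1446]
orientation: [-3.138, 0.003, -2.897]
force: [0.9, -2.7, 6.0]
finger_gap: 0.0194
gripper_force: 40.6
```

apply_moves(rows=[{"linear":[0,0.7,0],"dr":[0,0,0]},{"linear":[0,1.4,0],"dr":[0,0,0]},{"linear":[0,2.2,0],"dr":[0,0,0]},{"linear":[0,3,0],"dr":[0,0,0]},{"linear":[0,3,0],"dr":[0,0,0]}])

```text
clock: 10.02
tcp_pos: [0.5069, -0.2862, 0.1446]
orientation: [-3.138, 0.003, -2.897]
force: [0.7, -2.4, 5.4]
finger_gap: 0.0193
gripper_force: 40.6
```

apply_moves(rows=[{"linear":[0,0.7,0],"dr":[0,0,0]},{"linear":[0,1.4,0],"dr":[0,0,0]},{"linear":[0,2.2,0],"dr":[0,0,0]},{"linear":[0,3,0],"dr":[0,0,0]},{"linear":[0,3,0],"dr":[0,0,0]}])

```text
clock: 10.43
tcp_pos: [0.5063, -0.2833, 0.1446]
orientation: [-3.138, 0.003, -2.897]
force: [0.0, -3.3, 5.6]
finger_gap: 0.0194
gripper_force: 40.7
```

apply_moves(rows=[{"linear":[0,0.7,0],"dr":[0,0,0]},{"linear":[0,1.4,0],"dr":[0,0,0]},{"linear":[0,2.2,0],"dr":[0,0,0]},{"linear":[0,3,0],"dr":[0,0,0]},{"linear":[0,3,0],"dr":[0,0,0]}])

```text
clock: 10.85
tcp_pos: [0.5055, -0.2804, 0.1447]
orientation: [-3.138, 0.003, -2.897]
force: [0.6, -2.4, 4.6]
finger_gap: 0.0193
gripper_force: 40.7
```

apply_moves(rows=[{"linear":[0,0.7,0],"dr":[0,0,0]},{"linear":[0,1.4,0],"dr":[0,0,0]},{"linear":[0,2.2,0],"dr":[0,0,0]},{"linear":[0,3,0],"dr":[0,0,0]},{"linear":[0,3,0],"dr":[0,0,0]}])

```text
clock: 11.27
tcp_pos: [0.5048, -0.2775, 0.1447]
orientation: [-3.138, 0.003, -2.897]
force: [0.8, -2.6, 4.9]
finger_gap: 0.0194
gripper_force: 40.7
```

apply_moves(rows=[{"linear":[0,0.7,0],"dr":[0,0,0]},{"linear":[0,1.4,0],"dr":[0,0,0]},{"linear":[0,2.2,0],"dr":[0,0,0]},{"linear":[0,3,0],"dr":[0,0,0]},{"linear":[0,3,0],"dr":[0,0,0]}])

```text
clock: 11.68
tcp_pos: [0.5041, -0.2745, 0.1446]
orientation: [-3.138, 0.003, -2.897]
force: [0.7, -1.9, 5.3]
finger_gap: 0.0194
gripper_force: 40.7
```

apply_moves(rows=[{"linear":[0,0.7,0],"dr":[0,0,0]},{"linear":[0,1.4,0],"dr":[0,0,0]},{"linear":[0,2.2,0],"dr":[0,0,0]},{"linear":[0,3,0],"dr":[0,0,0]},{"linear":[0,3,0],"dr":[0,0,0]}])

```text
clock: 12.1
tcp_pos: [0.5034, -0.2716, 0.1447]
orientation: [-3.138, 0.003, -2.897]
force: [0.2, -2.2, 5.6]
finger_gap: 0.0194
gripper_force: 40.7
```

apply_moves(rows=[{"linear":[0,0.7,0],"dr":[0,0,0]},{"linear":[0,1.4,0],"dr":[0,0,0]},{"linear":[0,2.2,0],"dr":[0,0,0]},{"linear":[0,3,0],"dr":[0,0,0]},{"linear":[0,3,0],"dr":[0,0,0]}])

```text
clock: 12.52
tcp_pos: [0.5026, -0.2687, 0.1446]
orientation: [-3.138, 0.003, -2.897]
force: [0.2, -3.5, 4.3]
finger_gap: 0.0196
gripper_force: 40.7
```

apply_moves(rows=[{"linear":[0,0.7,0],"dr":[0,0,0]},{"linear":[0,1.4,0],"dr":[0,0,0]},{"linear":[0,2.2,0],"dr":[0,0,0]},{"linear":[0,3,0],"dr":[0,0,0]},{"linear":[0,3,0],"dr":[0,0,0]}])

```text
clock: 12.93
tcp_pos: [0.5013, -0.265, 0.144]
orientation: [-3.14, 0.002, -2.897]
force: [1.4, -2.0, 3.5]
finger_gap: 0.0197
gripper_force: 40.6
```

apply_moves(rows=[{"linear":[0,0.5,0.2],"dr":[0,0,0]},{"linear":[0,1,0.4],"dr":[0,0,0]},{"linear":[0,1,0.5],"dr":[0,0,0]},{"linear":[0,1,0.5],"dr":[0,0,0]}])

```text
clock: 13.27
tcp_pos: [0.4992, -0.2629, 0.1418]
orientation: [3.139, -0.003, -2.897]
force: [0.6, -0.1, 0.0]
finger_gap: 0.019
gripper_force: 39.9
```

apply_moves(rows=[{"linear":[0,0,0],"dr":[0,0,0]},{"linear":[0,0,0],"dr":[0,0,0]},{"linear":[0,0,0.5],"dr":[0,0,0]},{"linear":[0,0,1],"dr":[0,0,0]},{"linear":[0,0,1],"dr":[0,0,0]}])

```text
clock: 13.68
tcp_pos: [0.5, -0.2634, 0.1418]
orientation: [3.14, -0.0, -2.897]
force: [-1.2, 1.7, -1.5]
finger_gap: 0.0196
gripper_force: 39.9
```

apply_moves(rows=[{"linear":[0,0,1],"dr":[0,0,0]},{"linear":[0,0,2],"dr":[0,0,0]},{"linear":[0,0,3],"dr":[0,0,0]},{"linear":[0,0,4],"dr":[0,0,0]},{"linear":[0,0,4],"dr":[0,0,0]}])

```text
clock: 14.1
tcp_pos: [0.5001, -0.2633, 0.1378]
orientation: [3.14, -0.0, -2.897]
force: [-0.7, 4.0, -0.4]
finger_gap: 0.0194
gripper_force: 39.9
```

apply_moves(rows=[{"linear":[0,0.4,0],"dr":[0,0,0]},{"linear":[0,0.8,1],"dr":[0,0,0]},{"linear":[0,1,2],"dr":[0,0,0]},{"linear":[0,1,3],"dr":[0,0,0]},{"linear":[0,1,4],"dr":[0,0,0]},{"linear":[0,1,4],"dr":[0,0,0]}])

```text
clock: 14.6
tcp_pos: [0.5002, -0.263, 0.1339]
orientation: [-3.141, 0.0, -2.897]
force: [0.4, 1.8, -0.0]
finger_gap: 0.0193
gripper_force: 39.9
```

apply_moves(rows=[{"linear":[0,0.4,1],"dr":[0,0,0]},{"linear":[0,0.4,2],"dr":[0,0,0]},{"linear":[0,0.4,3],"dr":[0,0,0]},{"linear":[0,0.4,4],"dr":[0,0,0]},{"linear":[0,0.4,5],"dr":[0,0,0]},{"linear":[0,0.4,6],"dr":[0,0,0]},{"linear":[0,0.4,6],"dr":[0,0,0]}])

```text
clock: 15.18
tcp_pos: [0.4999, -0.2626, 0.1278]
orientation: [3.142, -0.0, -2.897]
force: [0.5, -1.0, -0.5]
finger_gap: 0.0197
gripper_force: 39.8
```

apply_moves(rows=[{"linear":[0,0,0.6],"dr":[0,0,0]},{"linear":[0,0,1.2],"dr":[0,0,0]},{"linear":[0,0,1.8],"dr":[0,0,0]},{"linear":[0,0,2.2],"dr":[0,0,0]},{"linear":[0,0,2.2],"dr":[0,0,0]}])

```text
clock: 15.6
tcp_pos: [0.5, -0.2624, 0.1258]
orientation: [3.141, -0.0, -2.897]
force: [0.3, 0.9, -0.3]
finger_gap: 0.0195
gripper_force: 39.8
```

apply_moves(rows=[{"linear":[0,0,0.5],"dr":[0,0,0]},{"linear":[0,0,1],"dr":[0,0,0]},{"linear":[0,0,1.3],"dr":[0,0,0]},{"linear":[0,0,1.3],"dr":[0,0,0]}])

```text
clock: 15.93
tcp_pos: [0.5001, -0.2625, 0.1248]
orientation: [-3.142, 0.0, -2.897]
force: [0.1, 0.5, 0.5]
finger_gap: 0.0197
gripper_force: 40.1
```

apply_moves(rows=[{"linear":[0,0,0.4],"dr":[0,0,0]},{"linear":[0,0,0.8],"dr":[0,0,0]},{"linear":[0,0,0.8],"dr":[0,0,0]},{"linear":[0,0,0.8],"dr":[0,0,0]}])

```text
clock: 16.27
tcp_pos: [0.5001, -0.2625, 0.1248]
orientation: [-3.141, 0.001, -2.897]
force: [-1.7, 1.6, 6.2]
finger_gap: 0.0196
gripper_force: 40.9
```

apply_moves(rows=[{"linear":[0,0,-0.8],"dr":[0,0,0]},{"linear":[0,0,-0.8],"dr":[0,0,0]}])

```text
clock: 16.43
tcp_pos: [0.5002, -0.2625, 0.1248]
orientation: [-3.141, 0.001, -2.897]
force: [0.1, 0.7, 2.2]
finger_gap: 0.0196
gripper_force: 40.4
```

apply_moves(rows=[{"linear":[0,0,0],"dr":[0,0,0]},{"linear":[0,0,0],"dr":[0,0,0]},{"linear":[0,0,0],"dr":[0,0,0]},{"linear":[0,0,0],"dr":[0,0,0]},{"linear":[0,0,0],"dr":[0,0,0]},{"linear":[0,0,0],"dr":[0,0,0]},{"linear":[0,0,0],"dr":[0,0,0]},{"linear":[0,0,0],"dr":[0,0,0]}], gripper=60)

```text
clock: 17.1
tcp_pos: [0.5, -0.2625, 0.1246]
orientation: [3.142, 0.0, -2.897]
force: [0.7, 0.1, -0.0]
finger_gap: 0.0598
gripper_force: 0.0
```

apply_moves(rows=[{"linear":[0,0,-5],"dr":[0,0,0]},{"linear":[0,0,-15],"dr":[0,0,0]},{"linear":[0,0,-30],"dr":[0,0,0]},{"linear":[0,0,-45],"dr":[0,0,0]},{"linear":[0,0,-60],"dr":[0,0,0]},{"linear":[0,0,-75],"dr":[0,0,0]},{"linear":[0,0,-90],"dr":[0,0,0]},{"linear":[0,0,-105],"dr":[0,0,0]},{"linear":[0,0,-115],"dr":[0,0,0]},{"linear":[0,0,-120],"dr":[0,0,0]},{"linear":[0,0,-120],"dr":[0,0,0]},{"linear":[0,0,-120],"dr":[0,0,0]}])

```text
clock: 18.1
tcp_pos: [0.4998, -0.2624, 0.2444]
orientation: [3.141, -0.0, -2.897]
force: [-0.7, 0.5, 0.1]
finger_gap: 0.0598
gripper_force: 0.0
```

```bash
python3 - <<'E'
from h import *
s=bot.observe();W=cam("wrist",s);p,d=bot.snapshot("wrist");q,_=bot.snapshot("side");r,_=bot.snapshot("scene")
out=np.zeros((600,800,3),np.uint8);out[:300,:400]=cv2.resize(p,(400,300));out[:300,400:]=cv2.resize(q[250:370,400:560],(400,300));out[300:,:400]=cv2.resize(r,(400,300));out[300:,400:]=cv2.resize(q,(400,300))
cv2.imwrite("pics/end.png",out)
h=cv2.cvtColor(p,cv2.COLOR_BGR2HSV);c=d.copy()
v,u=np.mgrid[:480,:640];K,T=W
P=np.stack([(u-K[0,2])/K[0,0]*d,(v-K[1,2])/K[1,1]*d,d],-1)@T[:3,:3].T+T[:3,3]
m=(np.hypot(P[...,0]-.500,P[...,1]+.2625)<.009)&(P[...,2]<.19)
print("grip top z (want .156)",np.median(P[m][:,2]),np.percentile(P[m][:,2],[5,95]))
E
```

```text
grip top z (want .156) 0.15563890219382148 [0.15460275 0.15665848]
```

View pics/end.png

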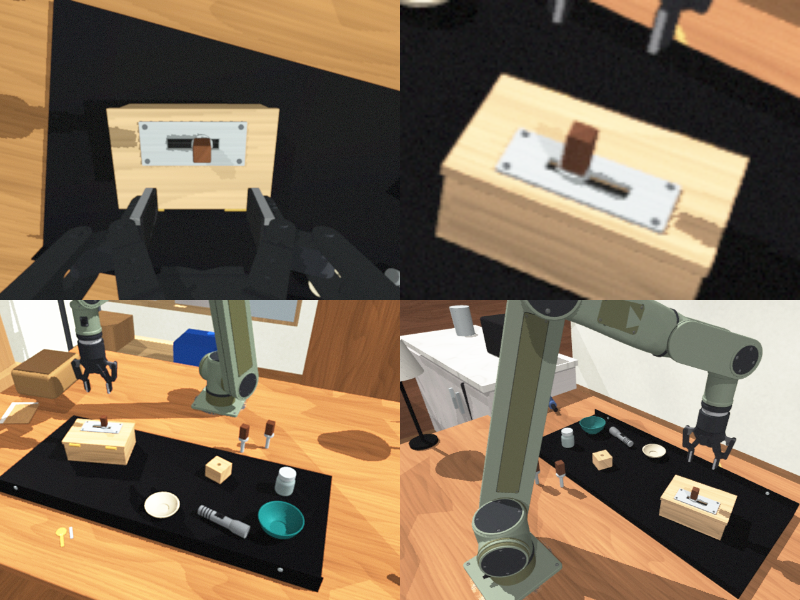

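The pin stands upright with its collar on the plate: grip top at z 0.1556, against 0.156 expected. The gripper is clear and the other things are undisturbed.

```bash
python3 -c "
from workcell import bot
print(bot.hand_in())"
```

```text
the job is handed in; nothing more can be done
None
```

The key box is locked: the pin dropped into the hidden hole, stands upright with its collar flush on the plate, and the job is handed in at about 18 s with readings never above about 6 N once the tip was in the slot and nothing else on the shelf moved.

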